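# Lock the strainer lid on the saucepan with the wide holes at the pouring lip

## Task

Get the saucepan ready for draining pasta. Take the slotted spoon off the pan and lay it flat on the yellow chopping board, clear of the garlic; then put the strainer lid flat in the pan's mouth and turn it clockwise until its two tabs are fully home under the noses of the handles, with the lid's wide holes (not the fine ones) at the pan's pouring lip. Leave the pan standing where it is and do not disturb the garlic, mug or tin.

Things in the scene. Friction and masses are not known exactly. Their poses are not given: they have to be found in the camera images.
- pan: Steel saucepan, loose, 1.2 to 2 kg: outside diameter 136 mm, inside 128, rim 85 high. Origin: centre of its underside; z up. Pouring lip (a beak bulging 14 out from the rim) at +y. Black loop handles at +x and -x reach 123 from the axis, 58 to 79 high; each carries a nose over the rim. A seated lid's origin is 77 above the pan's; fully home, the lid's x, y, z match the pan's.
- pan_lip (a point): Tip of the pan's pouring lip, at rim height, 82 mm from the pan's axis on its +y side.
- pan_nose (a point): Underside of the nose on the pan's +x handle. It covers radius 76 to 96 mm, y -18 to +16, height 93.5 to 99. A stop closes the gap below it at its -y end (face at y -12.5); the +y end is open. The -x handle is the same turned half round. So tabs slide in clockwise (seen from above) and meet the stops when their middles are on the handles' centre line.
- lid: Steel strainer lid, loose, 0.25 to 0.45 kg, right way up on the drainer (whose ribs are 3 high). Origin: centre of its underside; z up. A plug, diameter 122 mm, 8 deep, drops with 3 play each way into the pan; the flange above it, diameter 144, 8 to 12 high, rests on the rim. Domed to 21 high. Nine wide holes (10 across) at +y, fine holes (4 across) at -y. Tabs at +x and -x; bar handle along x.
- lid_tab (a point): Outer end of the lid's +x tab, 86 mm from the axis (another at -x). Tabs are 24 wide, 4 thick, 8 to 12 above the lid's underside. To pass the noses they must come down at least 25 degrees away from them, on the counter-clockwise side. Turned half round the tabs also lock, but then the fine holes are at the lip: wrong.
- lid_grip (a point): Middle of the lid's bar handle, 48 mm above the lid's underside: TCP height for the grasp. The bar lies along the lid's x, 70 long, 14 wide, 41 to 54 high, open below; pinch its 14 mm width.
- lid_wide_holes (a point): Middle of the wide-hole section on top of the lid, 50 mm from its axis on the lid's +y side.
- spoon: Slotted serving spoon, red handle, steel shaft and bowl, 310 mm long, 80 g, loose; starts lying across the pan on its rim. Origin: under mid-length at the lowest level; x toward the bowl. Handle x -155 to -30, 24 wide, 1 to 21 high; shaft x -40 to 67, 10 wide, 5 to 22 high; bowl x 62 to 155, 66 wide, 0 to 17 high. Pinch the shaft near x 12, TCP 26 above the underside.
- board: Yellow plastic chopping board lying flat, fixed: 170 (x) by 260 (y) by 10 mm thick. Origin: centre of its underside. Its y side points roughly away from the robot or toward it. Lay the spoon along it on the half without the garlic. The fixed clutter at the back of the drainer (tubs, bottle, jars, canister) begins 700 mm ahead of the robot's base.
- garlic: Garlic bulb, 60 mm wide, 58 high, loose, standing on the board 42 to 55 from its long middle line on the +x side. Origin: centre of its underside. Leave it alone.
- tin: Low tin, diameter 86 mm, 40 high, loose, standing at the back right. Origin: centre of its underside. Leave it alone.
- mug: White mug, 92 mm wide, 95 high, handle to its -y (63 out), loose, standing behind the pan. Origin: centre of its underside. Leave it alone.

How it is judged:
By the outcome, as a careful person would: the job done as asked, in the order asked, and still so for the second after the job is handed in, with the robot touching nothing.
It also fails if it takes over 54 s, if anything falls off the work surface, if the arm or the gripper's body presses on something with over 40 N, if the wrist force passes 120 N, or if a joint passes its speed limit or range.

## Robot

A 7-joint arm with a two-finger parallel gripper is mounted at the origin on a cart in front of the work surface, level with it; the furniture and walls round the work are solid. World frame = base frame: x ahead of the robot, y to its left, z up, the work surface at z = 0. Lengths are in m, angles in rad, forces in N, time in s.
With the tool pointing down it reaches from about 0.35 to 0.9 m from the base axis. Payload 19.9 kg.
Tool frame: the origin (TCP) lies between the finger pads, 19 mm behind the fingertips; this is the grasp point; z points along the fingers, y is the line along which they close (so a half turn about z gives the same grasp; the last joint's range is limited). The gripper opens to 85 mm and grips with 20 to 120 N. Pads are 22 mm wide; open, the fingers measure 114 mm over their backs; the gripper's body (76 mm by 85 mm) begins 54 mm behind the grasp point. The pads swing forward as they close: fully open they stand 13 mm farther back than shut.
Start: joints at [1.244, 0.417, -0.01, 1.614, 0.005, 1.111, -0.053], TCP at [0.176, -0.6, 0.25] pointing down, gripper open.
Joint ranges: [-2.81, 2.81], [-0.39, 2.02], [-1.27, 1.25], [0.06, 2.57], [-1.19, 4.33], [0.19, 2], [-2.82, 2.82]. Speed limits (rad/s): [1.89, 1.89, 2.39, 2.39, 3.01, 3.01, 3.01].

## Interface

Orientations are given as a unit quaternion [x, y, z, w].
In Python, from rig import * gives the robot as it stands.
- The arm moves only by the tool play_rows, never from a script. Its argument "rows" is a list of rows, each an object with "dp": the shift along the tool's x, y, z each as a share of 0.04 m, from -1 to 1, a list of three; "turn": the turn, a rotation vector about the tool's x, y, z each as a share of 0.15 rad, from -1 to 1, a list of three; "grip": the closure, from 0 (fully open) to 1 (shut). A call has 1 to 20 rows; each row shifts and turns the commanded pose from where the row before left it, along the tool's axes as they then stand; what a row does not reach is not made up. A row lasts 1/10 s, in which the tool goes at most 50 mm and 8.59 degrees, less where a joint would pass 70% of its speed; a pose out of reach is approached as far as the arm can. A call with a number of a shift or a turn outside -1 to 1 is refused whole. A call with a gripper value outside its range is refused whole. The fingers move at their own pace and stop on an object; "newtons" is the grip in N (left out, the last holds). Time passes only in rows, so rows that do not move let the fingers close. It gives the time, the measured TCP pose, the force, the opening and the grip force at its end, in the units of the state.
- observe(): the state, without advancing time (a new reading comes with each control period).
- get_image(name): name is "scene" or "top" or "wrist"; returns a dict with "image" (420x560x3 uint8, red, green, blue), "depth" (420x560 float32, m along the optical axis (not along the pixel's ray), 0 where there is no reading), "mtx" (3x3 intrinsics, pixels), "R" (3x3) and "t" (3): a world point X has camera coordinates R X + t. Camera axes: x right, y down, z forward; pixel columns grow to the right and rows downward; lengths in m; the calibration is good to about 2 mm. A picture is of the moment at which its call begins.
- sign_off(): hands the job in; it is judged then, once.
Trained networks look in the newest picture that a camera, given by its name, has taken for a name from the list of things; names that differ only in an ending like _2 or _b are one class to them, and where a whole thing is asked for, a point or a joint stands for the part that bears it (a point fixed in the world has none). Each returns a list of dicts, best first, with "score" (0 to 1); they miss things now and then, are a little off and sometimes report something else, mostly with a low value. They report only what shows in the picture. A call takes as long as a camera call.
- recognise(camera, query): "box" ([left, top, width, height] in pixels, round what is visible of it).
- place_of(camera, query): "centre" ([column, row] in pixels: a listed point, or the origin of a listed thing).
The state is a dict: "time": time; "joints": joint angles; "qvel": joint speeds; "tau": joint torques, N m; "ee_pos": TCP position; "tcp_rot": TCP orientation; "contact_force": force on the tool from outside, world axes, zero at the start; "torque": the same for the moment, N m; "finger_gap": finger opening in m; "grip_force": force on a finger pad.
Only numpy, scipy, OpenCV 4.12 (cv2) and the standard library are available. Lean on these libraries where they do the work, as an engineer would, in place of code of your own. Each camera call takes 0.05 s, during which the arm holds its last target. There are 200 camera calls.

## Working session

There is one attempt and no reset: what is moved stays moved. The work goes in short steps, Python scripts to look and compute and a tool call to move; the robot and the scene stay as the last step left them, time stands still between calls to the robot, and variables do not carry over. Pictures are saved under pics/ and viewed, at most 11 in all, crops included, and the job is handed in when it is done.

Besides the shell and the picture viewer there is one more tool, called after ">>>" by a JSON object that holds its "op" and its "data". play_rows: Moves the arm, as the interface text tells. Its arguments: {"type":"object","properties":{"rows":{"type":"array","items":{"type":"object","properties":{"dp":{"type":"array","items":{"type":"number","minimum":-1,"maximum":1}},"turn":{"type":"array","items":{"type":"number","minimum":-1,"maximum":1}},"grip":{"type":"number"}}}},"newtons":{"type":"number"}},"required":["rows"]}

```bash
mkdir -p pics
cat > h.py <<'E'
from rig import *
import numpy as np, cv2
from scipy.spatial.transform import Rotation as Rn
def save(n,f): cv2.imwrite('pics/'+f,cv2.cvtColor(n['image'],cv2.COLOR_RGB2BGR))
def w(c,px,d): # pixel+depth -> world
    p=np.linalg.inv(c['mtx'])@np.array([px[0],px[1],1.])*d
    return c['R'].T@(p-c['t'])
def wz(c,px,z): # pixel ray at height z
    o=-c['R'].T@c['t']; r=c['R'].T@np.linalg.inv(c['mtx'])@np.array([px[0],px[1],1.])
    return o+r*(z-o[2])/r[2]
def cloud(c):
    v,u=np.mgrid[0:420,0:560]; d=c['depth']
    p=np.stack([u*d,v*d,d],-1)@np.linalg.inv(c['mtx']).T
    return (p-c['t'])@c['R']
E
python3 - <<'E'
from h import *
s=observe(); print(s['time'],s['ee_pos'],s['tcp_rot'],Rn.from_quat(s['tcp_rot']).as_matrix().round(3).tolist())
zs=dict(pan=0,pan_lip=.085,pan_nose=.0935,lid=.003,lid_tab=.013,lid_grip=.054,lid_wide_holes=.02,spoon=.085,board=.0,garlic=.01,tin=0,mug=0)
for n in ['top','scene']:
    c=get_image(n); save(c,n+'0.png'); print(n,(-c['R'].T@c['t']).round(3))
    for k,z in zs.items():
        for r in place_of(n,k)[:2]:
            print(k,round(r['score'],2),np.round(r['centre'],1),wz(c,r['centre'],z).round(4))
E
```

```text
0.0 [ 0.17552669 -0.59950763  0.24935392] [ 9.89877096e-01  1.41925863e-01 -1.21215633e-04 -6.08198098e-04] [[0.96, 0.281, -0.0], [0.281, -0.96, 0.001], [-0.0, -0.001, -1.0]]
top [0.315 0.087 1.286]
pan 0.91 [282.2 249. ] [0.5047 0.0888 0.    ]
pan_lip 0.77 [250.4 250.3] [0.4885 0.1668 0.085 ]
pan_nose 0.87 [275.5 208.3] [0.5928 0.1058 0.0935]
lid 0.94 [378.8 261. ] [ 0.474  -0.1636  0.003 ]
lid_tab 0.82 [399.1 235. ] [ 0.5413 -0.2173  0.013 ]
lid_tab 0.23 [364.5 246. ] [ 0.5118 -0.1258  0.013 ]
lid_wide_holes 0.86 [361.5 247.4] [ 0.507  -0.1167  0.02  ]
lid_wide_holes 0.29 [397.1 233.9] [ 0.543  -0.2105  0.02  ]
spoon 0.62 [293.9 238.5] [0.5184 0.0599 0.085 ]
board 0.95 [198.2 226.3] [0.5644 0.3125 0.    ]
garlic 0.66 [182.2 242.1] [0.5201 0.351  0.01  ]
tin 0.65 [379.9 168.5] [ 0.7274 -0.1765  0.    ]
tin 0.34 [282.3 247.3] [0.5092 0.0885 0.    ]
mug 0.88 [312.5 156.1] [0.7621 0.007  0.    ]
mug 0.71 [381.4 260.9] [ 0.4746 -0.171   0.    ]
scene [-0.167  0.116  0.493]
pan 0.83 [285.1 272.9] [0.5042 0.0774 0.    ]
pan_lip 0.7 [273.4 218.1] [0.5907 0.1011 0.085 ]
pan_lip 0.62 [245.9 246.7] [0.474  0.1564 0.085 ]
pan_nose 0.71 [271.2 214.9] [0.5898 0.106  0.0935]
spoon 0.96 [296.7 232.9] [0.5259 0.0541 0.085 ]
spoon 0.65 [182.7 253.9] [0.4501 0.2735 0.085 ]
board 0.79 [183.  255.2] [0.5736 0.3047 0.    ]
garlic 0.63 [152.7 266.7] [0.5158 0.3561 0.01  ]
tin 0.62 [375.6 218.2] [ 0.7464 -0.1764  0.    ]
mug 0.82 [309.4 216.9] [0.755  0.0011 0.    ]
```

View pics/top0.png

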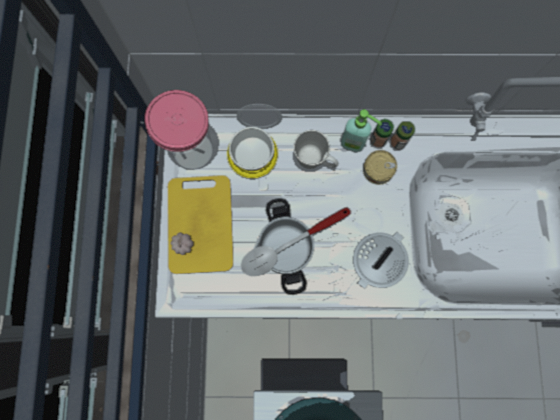

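View pics/scene0.png

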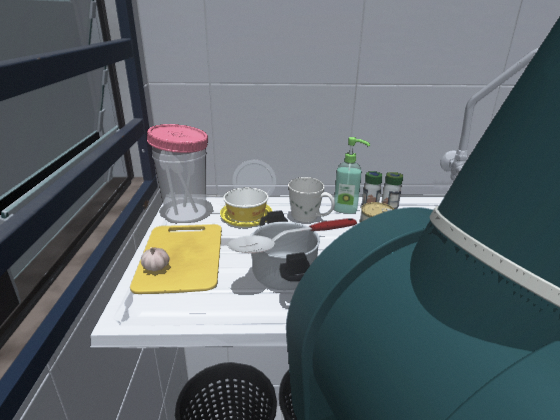

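The top view shows the pan centred near (285,245), with the spoon across it: bowl at left (260,262), red handle at right (345,212). The lid is at (380,260), wide holes to its upper left. The garlic at (182,243) is on the board's left half, so the spoon goes on the right half. I'll refine the spoon, board, pan and lid from depth next.

Run:
```python
from h import *
c=get_image('top'); P=cloud(c); im=c['image'].astype(int)
r,g,b=im[...,0],im[...,1],im[...,2]
X,Y,Z=P[...,0],P[...,1],P[...,2]
red=(r>90)&(g<60)&(b<60)&(Z>.03)&(Y<.1)&(Y>-.15)&(X<.7)
p=P[red]; print('red',len(p),p.mean(0).round(4)); 
near=(abs(X-.5)<.13)&(abs(Y-.09)<.14)&(Z>.07)
import cv2
# spoon line
m=p.mean(0)[:2]; u=np.linalg.svd(p[:,:2]-m)[2][0]; u*=np.sign(u[1]); print('red dir',u,np.degrees(np.arctan2(u[1],u[0])))
s=(p[:,:2]-m)@u; print('ext',s.min(),s.max()); A=np.polyfit(s,p[:,2],1); print('z fit',A)
# profile along spoon line
S=((P[...,:2]-m)@u); T=(P[...,:2]-m)@np.array([-u[1],u[0]])
for a in np.arange(-.07,.27,.02):
    k=(abs(S-a)<.01)&(abs(T)<.04)&(Z>.085)&(Z<.16)
    if k.sum(): print(round(a,2),k.sum(),'T',np.median(T[k]).round(4),T[k].min().round(3),T[k].max().round(3),'Z',np.median(Z[k]).round(4),Z[k].max().round(4))
ye=(r>150)&(g>110)&(b<80)&(Z<.03)&(Z>0)&(Y>.2)
q=P[ye][:,:2].astype(np.float32); k=q[:,0]<.71; print('board',cv2.minAreaRect(q[k]),np.median(P[ye][:,2]))
for nm,(x,y),z0,z1 in [('lid',(.474,-.164),.008,.03),('bar',(.474,-.164),.045,.07),('rim',(.505,.089),.078,.09)]:
    k=(np.hypot(X-x,Y-y)<.09)&(Z>z0)&(Z<z1); q=P[k][:,:2].astype(np.float32)
    print(nm,k.sum(),cv2.minEnclosingCircle(q),cv2.minAreaRect(q),np.median(P[k][:,2]))
k=(Y>.3)&(Y<.4)&(X>.46)&(X<.58)&(Z>.03)&(Z<.09); print('garlic',P[k].min(0),P[k].max(0))
```

```text
red 282 [ 0.5611 -0.0261  0.0975]
red dir [-0.60112519  0.79915487] 126.9505261857256
ext -0.06072931802877269 0.23800850192563344
z fit [0.97270628 0.0974975 ]
-0.07 3 T 0.0015 -0.002 0.005 Z 0.0852 0.0868
-0.05 36 T 0.0054 -0.006 0.014 Z 0.0869 0.0908
-0.03 64 T 0.003 -0.008 0.014 Z 0.0885 0.0927
-0.01 74 T 0.0007 -0.012 0.013 Z 0.0917 0.0976
0.01 71 T -0.0015 -0.014 0.011 Z 0.0956 0.1028
0.03 70 T -0.0035 -0.015 0.007 Z 0.0966 0.1033
0.05 89 T -0.0071 -0.04 0.017 Z 0.0961 0.106
0.07 62 T -0.0043 -0.014 0.039 Z 0.0939 0.1039
0.09 35 T -0.0108 -0.016 0.038 Z 0.101 0.107
0.11 34 T -0.0133 -0.018 -0.008 Z 0.105 0.1084
0.13 33 T -0.0152 -0.021 -0.01 Z 0.1044 0.1085
0.15 77 T -0.0174 -0.04 0.04 Z 0.0953 0.1044
0.17 178 T -0.0143 -0.04 0.036 Z 0.0918 0.1009
0.19 171 T -0.0147 -0.04 0.016 Z 0.0929 0.1032
0.21 159 T -0.0166 -0.04 0.009 Z 0.0963 0.1064
0.23 126 T -0.022 -0.04 0.003 Z 0.1041 0.1101
0.25 9 T -0.0246 -0.035 -0.015 Z 0.1085 0.1108
board ((0.571941614151001, 0.2911880612373352), (0.25650668144226074, 0.1975530982017517), 3.7273316383361816) 0.010169702448166989
lid 2183 ((0.4758961796760559, -0.16792860627174377), 0.08552756160497665) ((0.4700563848018646, -0.16813233494758606), (0.15903210639953613, 0.1423017829656601), 4.252583980560303) 0.015801524722006483
bar 150 ((0.47594621777534485, -0.1679268777370453), 0.034704629331827164) ((0.47673913836479187, -0.16692261397838593), (0.01399682555347681, 0.06898857653141022), 51.707401275634766) 0.05366304104068734
rim 454 ((0.5054371953010559, 0.09013146162033081), 0.08871711790561676) ((0.5035873055458069, 0.07949573546648026), (0.13977737724781036, 0.16778138279914856), 67.95948028564453) 0.08681176068864108
garlic [0.48464427 0.31731693 0.03052804] [0.54260003 0.37340125 0.06926033]
```

>>> {"op": "play_rows", "data": {"rows": [{"dp":[0.4,-0.42,0],"grip":0},{"dp":[0.79,-0.85,0]},{"dp":[0.79,-0.85,0]},{"dp":[0.79,-0.85,0]},{"dp":[0.79,-0.85,0]},{"dp":[0.79,-0.85,0]},{"dp":[0.79,-0.85,0]},{"dp":[0.79,-0.85,0]},{"dp":[0.79,-0.85,0]},{"dp":[0.79,-0.85,0]},{"dp":[0.79,-0.85,0]},{"dp":[0.79,-0.85,0]},{"dp":[0.79,-0.85,0]},{"dp":[0.79,-0.85,0]},{"dp":[0.79,-0.85,0]},{"dp":[0.79,-0.85,0]},{"dp":[0.4,-0.42,0]}]}}

```text
validation failed for argument at $.ro...
```

>>> {"op": "play_rows", "data": {"rows": [{"turn":[0,0,-0.93]},{"turn":[0,0,-0.93]},{"turn":[0,0,-0.93]},{"turn":[0,0,-0.93]},{"turn":[0,0,-0.93]},{"turn":[0,0,-0.93]},{"turn":[0,0,-0.93]},{"turn":[0,0,-0.93]},{"turn":[0,0,-0.93]},{"turn":[0,0,-0.93]},{"turn":[0,0,-0.93]},{"turn":[0,0,-0.93]},{"turn":[0,0,-0.93]},{"turn":[0,0,0]}]}}

```text
validation failed for argument at $.ro...
```

```bash
cat >> h.py <<'E'
def st():
    s=observe(); R=Rn.from_quat(s['tcp_rot']).as_matrix()
    print('t',round(s['time'],2),'p',np.round(s['ee_pos'],4),'yaw_y',round(np.degrees(np.arctan2(R[1,1],R[0,1])),2),'z',R[:,2].round(3),'F',np.round(s['contact_force'],1),'gap',round(s['finger_gap'],4),'q',np.round(s['joints'],2))
    return s,R
def to(goal,yaw=None): # tool units of displacement (in the present tool axes) and of turn
    s,R=st(); d=R.T@(np.array(goal)-s['ee_pos'])/.04
    print('dp units',d.round(2))
    if yaw is not None:
        y=np.degrees(np.arctan2(R[1,1],R[0,1])); a=(yaw-y+90)%180-90
        print('turn z units',round(-np.radians(a)/.15,2),'deg',round(a,1))
E
python3 - <<'E'
from h import *
st()
c=get_image('wrist'); save(c,'w1.png'); P=cloud(c); X,Y,Z=P[...,0],P[...,1],P[...,2]
k=(Z>.1)&(Z<.115)&(np.hypot(X-.509,Y-.0635)<.07); print(k.sum())
q=P[k][:,:2]; im=c['image'].astype(int)
for a in np.arange(-.06,.07,.02):
    u=np.array([np.cos(np.radians(120.8)),np.sin(np.radians(120.8))]);n=np.array([-u[1],u[0]]);o=[.509,.0635]
    S=(q-o)@u;T=(q-o)@n;kk=(abs(S-a)<.01)&(abs(T)<.02)
    if kk.any():print(round(a,2),kk.sum(),np.median(T[kk]).round(4),P[k][kk][:,2].max().round(4))
c=get_image('top');P=cloud(c);im=c['image'].astype(int);r,g,b=im[...,0],im[...,1],im[...,2]
ye=(r>150)&(g>110)&(b<80)&(P[...,2]<.02)&(P[...,2]>0.004)&(P[...,1]>.215)&(P[...,0]<.71)
n,l,sta,_=cv2.connectedComponentsWithStats(ye.astype(np.uint8)); i=1+sta[1:,4].argmax()
print('board',cv2.minAreaRect(P[l==i][:,:2].astype(np.float32)))
E
```

```text
t 1.35 p [ 0.1756 -0.5998  0.2499] yaw_y -73.68 z [-0.  0. -1.] F [ 0.1 -0.2  0.4] gap 0.0854 q [ 1.24  0.42 -0.01  1.61  0.    1.11 -0.05]
0
board ((0.5706562995910645, 0.30731695890426636), (0.25602608919143677, 0.16478437185287476), 3.4319446086883545)
```

View pics/w1.png

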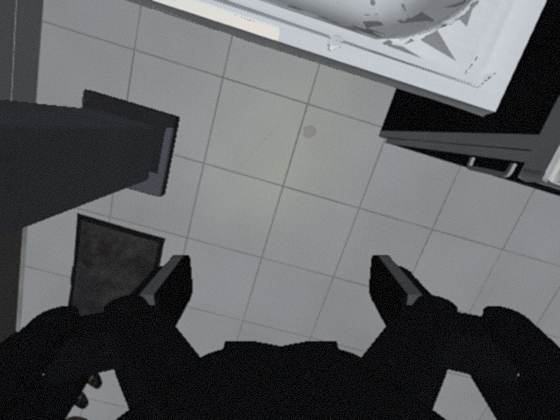

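The wrist view shows only floor and the counter edge, because the move was refused: every row needs all three fields. I'll resend it complete.

>>> {"op": "play_rows", "data": {"rows": [{"dp":[0.4,-0.42,0],"turn":[0,0,0],"grip":0},{"dp":[0.79,-0.85,0],"turn":[0,0,0],"grip":0},{"dp":[0.79,-0.85,0],"turn":[0,0,0],"grip":0},{"dp":[0.79,-0.85,0],"turn":[0,0,0],"grip":0},{"dp":[0.79,-0.85,0],"turn":[0,0,0],"grip":0},{"dp":[0.79,-0.85,0],"turn":[0,0,0],"grip":0},{"dp":[0.79,-0.85,0],"turn":[0,0,0],"grip":0},{"dp":[0.79,-0.85,0],"turn":[0,0,0],"grip":0},{"dp":[0.79,-0.85,0],"turn":[0,0,0],"grip":0},{"dp":[0.79,-0.85,0],"turn":[0,0,0],"grip":0},{"dp":[0.79,-0.85,0],"turn":[0,0,0],"grip":0},{"dp":[0.79,-0.85,0],"turn":[0,0,0],"grip":0},{"dp":[0.79,-0.85,0],"turn":[0,0,0],"grip":0},{"dp":[0.79,-0.85,0],"turn":[0,0,0],"grip":0},{"dp":[0.79,-0.85,0],"turn":[0,0,0],"grip":0},{"dp":[0.79,-0.85,0],"turn":[0,0,0],"grip":0},{"dp":[0.4,-0.42,0],"turn":[0,0,0],"grip":0}]}}

```text
time: 3.15
ee_pos: [0.5094, 0.0678, 0.2502]
tcp_rot: [0.99, 0.143, 0.0, -0.001]
contact_force: [-0.5, -1.3, -0.5]
finger_gap: 0.0854
grip_force: 0.0
```

>>> {"op": "play_rows", "data": {"rows": [{"dp":[0,0,0],"turn":[0,0,-0.93],"grip":0},{"dp":[0,0,0],"turn":[0,0,-0.93],"grip":0},{"dp":[0,0,0],"turn":[0,0,-0.93],"grip":0},{"dp":[0,0,0],"turn":[0,0,-0.93],"grip":0},{"dp":[0,0,0],"turn":[0,0,-0.93],"grip":0},{"dp":[0,0,0],"turn":[0,0,-0.93],"grip":0},{"dp":[0,0,0],"turn":[0,0,-0.93],"grip":0},{"dp":[0,0,0],"turn":[0,0,-0.93],"grip":0},{"dp":[0,0,0],"turn":[0,0,-0.93],"grip":0},{"dp":[0,0,0],"turn":[0,0,-0.93],"grip":0},{"dp":[0,0,0],"turn":[0,0,-0.93],"grip":0},{"dp":[0,0,0],"turn":[0,0,-0.93],"grip":0},{"dp":[0,0,0],"turn":[0,0,-0.93],"grip":0},{"dp":[0,0,0],"turn":[0,0,0],"grip":0}]}}

```text
time: 4.55
ee_pos: [0.5085, 0.0639, 0.25]
tcp_rot: [0.497, 0.868, 0.0, -0.0]
contact_force: [-0.3, 0.5, 0.4]
finger_gap: 0.0855
grip_force: 0.0
```

Run:
```python
from h import *
c=get_image('wrist'); save(c,'w2.png'); P=cloud(c); X,Y,Z=P[...,0],P[...,1],P[...,2]
k=(Z>.1)&(Z<.115)&(np.hypot(X-.509,Y-.0635)<.07); print(k.sum())
q=P[k][:,:2]
u=np.array([np.cos(np.radians(120.8)),np.sin(np.radians(120.8))]);n=np.array([-u[1],u[0]]);o=[.509,.0635]
for a in np.arange(-.06,.07,.02):
    S=(q-o)@u;T=(q-o)@n;kk=(abs(S-a)<.01)&(abs(T)<.02)
    if kk.any():print(round(a,2),kk.sum(),np.median(T[kk]).round(4),P[k][kk][:,2].max().round(4))
to([.509,.0635,.1115],30.8)
```

```text
523
-0.04 2 -0.0007 0.1001
-0.02 23 -0.0019 0.1014
0.0 196 -0.001 0.1044
0.02 233 -0.0012 0.1054
0.04 69 -0.0013 0.1034
t 4.6 p [0.5085 0.0639 0.25  ] yaw_y 30.04 z [-0.  0. -1.] F [-0.2 -0.3 -0.3] gap 0.0855 q [ 0.55  0.32 -0.87  1.87  0.28  1.08  0.09]
dp units [-0.02  0.01  3.46]
turn z units -0.09 deg 0.8
```

View pics/w2.png

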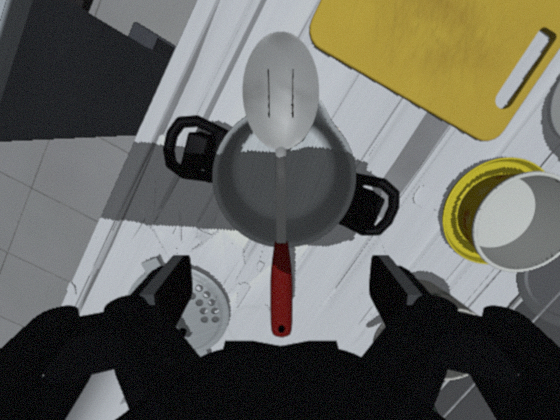

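The wrist view shows the spoon shaft at column 281, midway between the open fingers, with the bowl at (281,90) and the handle at (281,290). I'll descend and grip.

>>> {"op": "play_rows", "data": {"rows": [{"dp":[0,0,0.7],"turn":[0,0,-0.09],"grip":0},{"dp":[0,0,0.8],"turn":[0,0,0],"grip":0},{"dp":[0,0,0.8],"turn":[0,0,0],"grip":0},{"dp":[0,0,0.7],"turn":[0,0,0],"grip":0},{"dp":[0,0,0.5],"turn":[0,0,0],"grip":0},{"dp":[0,0,0],"turn":[0,0,0],"grip":0.5},{"dp":[0,0,0],"turn":[0,0,0],"grip":1},{"dp":[0,0,0],"turn":[0,0,0],"grip":1},{"dp":[0,0,0],"turn":[0,0,0],"grip":1},{"dp":[0,0,0],"turn":[0,0,0],"grip":1},{"dp":[0,0,0],"turn":[0,0,0],"grip":1}], "newtons": 60}}

```text
time: 5.7
ee_pos: [0.5088, 0.064, 0.1106]
tcp_rot: [0.493, 0.87, 0.0, 0.0]
contact_force: [-1.1, -1.3, 6.5]
finger_gap: 0.0082
grip_force: 60.4
```

>>> {"op": "play_rows", "data": {"rows": [{"dp":[0,0,-0.2],"turn":[0,0,0],"grip":1},{"dp":[0,0,-0.6],"turn":[0,0,0],"grip":1},{"dp":[0,0,-0.7],"turn":[0,0,0],"grip":1},{"dp":[0,0,-0.7],"turn":[0,0,0],"grip":1},{"dp":[0,0,-0.3],"turn":[0,0,0],"grip":1},{"dp":[0,0,0],"turn":[0,0,-0.5],"grip":1},{"dp":[0,0,0],"turn":[0,0,-0.9],"grip":1},{"dp":[0,0,0],"turn":[0,0,-0.9],"grip":1},{"dp":[0,0,0],"turn":[0,0,-0.9],"grip":1},{"dp":[0,0,0],"turn":[0,0,-0.9],"grip":1},{"dp":[0,0,0],"turn":[0,0,-0.9],"grip":1},{"dp":[0,0,0],"turn":[0,0,-0.9],"grip":1},{"dp":[0,0,0],"turn":[0,0,-0.9],"grip":1},{"dp":[0,0,0],"turn":[0,0,-0.48],"grip":1},{"dp":[0,0,0],"turn":[0,0,0],"grip":1}]}}

```text
time: 7.2
ee_pos: [0.5083, 0.0639, 0.2097]
tcp_rot: [-0.032, 1.0, 0.0, -0.0]
contact_force: [-0.7, -0.8, -1.5]
finger_gap: 0.0083
grip_force: 59.4
```

Run:
```python
from h import *
s,R=st()
c=get_image('wrist'); P=cloud(c); im=c['image'].astype(int)
q=(P-s['ee_pos'])@R
r,g,b=im[...,0],im[...,1],im[...,2]
red=(r>80)&(g<50)&(b<50)&(q[...,2]<.08)&(q[...,2]>-.05)
d=q[red]; print(red.sum())
for a in np.arange(-.20,.2,.02):
    k=(abs(q[...,0]-a)<.01)&(abs(q[...,1])<.03)&(q[...,2]>-.03)&(q[...,2]<.045)
    if k.sum()>5: e=q[k]; print(round(a,2),k.sum(),np.median(e[:,1]).round(4),'z min',np.percentile(e[:,2],5).round(4),np.median(e[:,2]).round(4))
C=get_image('top'); save(C,'t2.png')
to([.5431,.2653,.20],93.4)
```

```text
t 7.2 p [0.5083 0.0639 0.2097] yaw_y 93.62 z [-0.001  0.    -1.   ] F [-0.7 -0.8 -1.5] gap 0.0083 q [ 0.69  0.47 -1.1   1.91  0.48  1.06  1.02]
0
-0.04 605 -0.0 z min 0.0125 0.0149
-0.02 579 0.0 z min -0.0175 0.0122
-0.0 2627 0.0005 z min -0.0284 -0.0095
0.02 2751 0.0 z min -0.0291 -0.0068
0.04 1076 0.0 z min 0.0093 0.0132
0.06 4261 0.0 z min 0.0152 0.0185
0.08 6600 0.0 z min 0.0135 0.0194
0.1 8152 0.0 z min 0.0107 0.0172
0.12 2619 0.0001 z min 0.0085 0.0147
t 7.3 p [0.5083 0.0639 0.2098] yaw_y 93.41 z [-0.  0. -1.] F [-0.5  0.1 -1.1] gap 0.0081 q [ 0.69  0.47 -1.1   1.91  0.48  1.06  1.02]
dp units [-1.17  4.97  0.25]
turn z units 0.0 deg -0.0
```

>>> {"op": "play_rows", "data": {"rows": [{"dp":[-0.1,0.41,0],"turn":[0,0,0],"grip":1},{"dp":[-0.19,0.82,0],"turn":[0,0,0],"grip":1},{"dp":[-0.19,0.82,0],"turn":[0,0,0],"grip":1},{"dp":[-0.19,0.82,0],"turn":[0,0,0],"grip":1},{"dp":[-0.2,0.84,0],"turn":[0,0,0],"grip":1},{"dp":[-0.2,0.84,0],"turn":[0,0,0],"grip":1},{"dp":[-0.1,0.42,0],"turn":[0,0,0],"grip":1},{"dp":[0,0,0],"turn":[0,0,0],"grip":1}]}}

```text
time: 8.1
ee_pos: [0.5421, 0.2683, 0.21]
tcp_rot: [-0.032, 0.999, 0.001, -0.0]
contact_force: [-0.1, -0.3, -1.2]
finger_gap: 0.008
grip_force: 59.4
```

Run:
```python
from h import *
c=get_image('wrist'); save(c,'w3.png'); P=cloud(c)
r=place_of('wrist','garlic'); print(r[:1])
P_=P; k=(P[...,2]>.03)&(P[...,2]<.075)&(P[...,1]>.29)&(P[...,1]<.41)&(P[...,0]<.6)&(P[...,0]>.44); print('garlic',P[k].min(0),P[k].max(0))
to([.5431,.2653,.046],93.4)
```

```text
[{'centre': [350.8, 169.0], 'score': 0.67}]
garlic [0.48525238 0.31917114 0.03013664] [0.54263455 0.37428811 0.06784295]
t 8.2 p [0.5426 0.2653 0.2098] yaw_y 93.52 z [-0. -0. -1.] F [-1.  -0.7 -0.7] gap 0.008 q [ 0.21  0.63 -1.01  1.68  0.57  1.16  0.68]
dp units [-0.01 -0.    4.09]
turn z units 0.01 deg -0.1
```

View pics/w3.png

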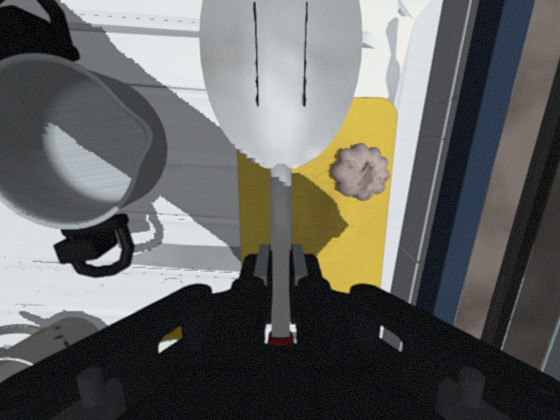

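The view shows the bowl at (281,80), the garlic at (360,170) well to its right, and the board below. The spoon is aligned with the board. I'll lower it, then open the fingers only partway, because the garlic is near the outer finger.

>>> {"op": "play_rows", "data": {"rows": [{"dp":[0,-0.1,0.4],"turn":[0,0,0],"grip":1},{"dp":[0,0,0.8],"turn":[0,0,0],"grip":1},{"dp":[0,0,0.8],"turn":[0,0,0],"grip":1},{"dp":[0,0,0.8],"turn":[0,0,0],"grip":1},{"dp":[0,0,0.7],"turn":[0,0,0],"grip":1},{"dp":[0,0,0.4],"turn":[0,0,0],"grip":1},{"dp":[0,0,0.1],"turn":[0,0,0],"grip":1},{"dp":[0,0,0],"turn":[0,0,0],"grip":1}]}}

```text
time: 9.0
ee_pos: [0.5432, 0.261, 0.0501]
tcp_rot: [-0.031, 1.0, 0.0, -0.0]
contact_force: [-1.1, 0.2, -0.3]
finger_gap: 0.0078
grip_force: 59.4
```

>>> {"op": "play_rows", "data": {"rows": [{"dp":[0,0,0.08],"turn":[0,0,0],"grip":1},{"dp":[0,0,0.05],"turn":[0,0,0],"grip":1},{"dp":[0,0,0],"turn":[0,0,0],"grip":1}]}}

```text
time: 9.3
ee_pos: [0.5435, 0.2615, 0.0453]
tcp_rot: [-0.031, 1.0, 0.0, 0.001]
contact_force: [0.3, 0.4, 1.5]
finger_gap: 0.0077
grip_force: 59.7
```

>>> {"op": "play_rows", "data": {"rows": [{"dp":[0,0,0.07],"turn":[0,0,0],"grip":1},{"dp":[0,0,0.05],"turn":[0,0,0],"grip":1},{"dp":[0,0,0],"turn":[0,0,0],"grip":1}]}}

```text
time: 9.6
ee_pos: [0.5431, 0.2614, 0.0398]
tcp_rot: [-0.031, 1.0, 0.0, 0.0]
contact_force: [0.2, -0.0, 1.7]
finger_gap: 0.0081
grip_force: 59.7
```

>>> {"op": "play_rows", "data": {"rows": [{"dp":[0,0,0.04],"turn":[0,0,0],"grip":1},{"dp":[0,0,0],"turn":[0,0,0],"grip":0.75},{"dp":[0,0,0],"turn":[0,0,0],"grip":0.7},{"dp":[0,0,0],"turn":[0,0,0],"grip":0.7},{"dp":[0,0,-0.3],"turn":[0,0,0],"grip":0.7},{"dp":[0,0,-0.6],"turn":[0,0,0],"grip":0.7},{"dp":[0,0,-1],"turn":[0,0,0],"grip":0.7},{"dp":[0,0,-1],"turn":[0,0,0],"grip":0.7},{"dp":[0,0,-1],"turn":[0,0,0],"grip":0.7},{"dp":[0,0,-0.5],"turn":[0,0,0],"grip":0},{"dp":[0,0,0],"turn":[0,0,0],"grip":0}]}}

```text
time: 10.7
ee_pos: [0.5438, 0.2622, 0.2182]
tcp_rot: [-0.031, 1.0, 0.001, 0.002]
contact_force: [0.1, -0.3, -0.8]
finger_gap: 0.0537
grip_force: 0.0
```

Run:
```python
from h import *
s,R=st()
c=get_image('top'); save(c,'t3.png'); P=cloud(c)
for q in ['spoon','garlic','pan','pan_lip','pan_nose']: 
    z=dict(spoon=.01,garlic=.01,pan=0,pan_lip=.085,pan_nose=.0935)[q]
    print(q,[(round(r['score'],2),wz(c,r['centre'],z).round(4)) for r in place_of('top',q)[:2]])
w_=get_image('wrist'); save(w_,'w4.png')
X,Y,Z=P[...,0],P[...,1],P[...,2]
k=(np.hypot(X-.505,Y-.089)<.1)&(Z>.08)&(Z<.12); print(k.sum())
```

```text
t 10.7 p [0.5438 0.2622 0.2182] yaw_y 93.57 z [ 0.004  0.002 -1.   ] F [ 0.1 -0.3 -0.8] gap 0.0537 q [ 0.22  0.61 -1.01  1.68  0.56  1.16  0.69]
spoon []
garlic [(0.76, array([0.5198, 0.3415, 0.01  ]))]
pan []
pan_lip []
pan_nose [(0.57, array([0.5864, 0.104 , 0.0935]))]
8
```

View pics/w4.png

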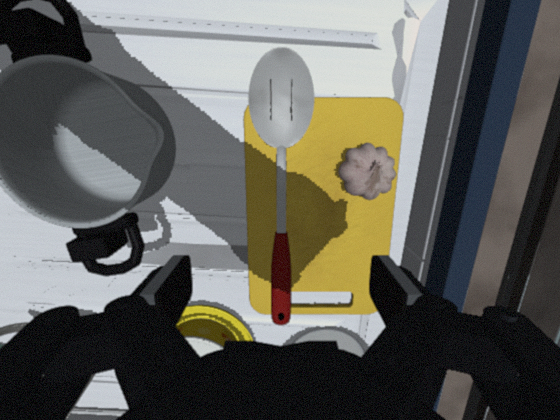

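The spoon lies flat on the board's right half, bowl at (281,95) and handle end at (282,318), clear of the garlic at (367,170). Next I'll go over the pan to measure it, then on to the lid.

>>> {"op": "play_rows", "data": {"rows": [{"dp":[0,0,-0.2],"turn":[0,0,0.82],"grip":0},{"dp":[0,0,-0.25],"turn":[0,0,0.82],"grip":0},{"dp":[0,0,-0.25],"turn":[0,0,0.82],"grip":0},{"dp":[0,0,-0.25],"turn":[0,0,0.82],"grip":0},{"dp":[0,0,-0.25],"turn":[0,0,0.82],"grip":0},{"dp":[0,0,-0.2],"turn":[0,0,0.78],"grip":0},{"dp":[-0.25,-0.42,0],"turn":[0,0,0],"grip":0},{"dp":[-0.47,-0.83,0],"turn":[0,0,0],"grip":0},{"dp":[-0.47,-0.83,0],"turn":[0,0,0],"grip":0},{"dp":[-0.47,-0.83,0],"turn":[0,0,0],"grip":0},{"dp":[-0.47,-0.83,0],"turn":[0,0,0],"grip":0},{"dp":[-0.22,-0.4,0],"turn":[0,0,0],"grip":0},{"dp":[0,0,0],"turn":[0,0,0],"grip":0},{"dp":[0,0,0],"turn":[0,0,0],"grip":0}]}}

```text
time: 12.45
ee_pos: [0.5139, 0.0734, 0.2703]
tcp_rot: [0.329, 0.944, 0.0, -0.0]
contact_force: [-0.5, 0.8, -0.5]
finger_gap: 0.0855
grip_force: 0.0
```

```bash
cat >> h.py <<'E'
def fitcirc(q):
    A=np.c_[2*q,np.ones(len(q))]; s=np.linalg.lstsq(A,(q**2).sum(1),rcond=None)[0]
    return s[:2],np.sqrt(s[2]+s[0]**2+s[1]**2)
def pan(c,name,c0=(.505,.089)):
    P=cloud(c); X,Y,Z=P[...,0],P[...,1],P[...,2]
    im=c['image'].astype(int); c0=np.array(c0)
    rr=np.hypot(X-c0[0],Y-c0[1])
    k=(Z>.081)&(Z<.0895)&(rr<.085)&(rr>.05)&(im.max(-1)>60)
    q=P[k][:,:2]
    for _ in range(6):
        ce,ra=fitcirc(q); d=abs(np.linalg.norm(q-ce,axis=1)-ra); q=q[d<max(.004,np.percentile(d,80))] if d.max()>.005 else q
    print('rim n',len(q),ce.round(4),ra.round(4),'z',np.median(Z[k]).round(4))
    # noses: black, z 0.09-0.103
    k=(Z>.091)&(Z<.104)&(rr<.11)&(rr>.06); lab=cv2.connectedComponentsWithStats(k.astype(np.uint8))
    for i in range(1,lab[0]):
        if lab[2][i,4]>25:
            e=P[lab[1]==i]; print(' nose',lab[2][i,4],np.median(e[:,:2],0).round(4),cv2.minAreaRect(e[:,:2].astype(np.float32)),np.median(e[:,2]).round(4))
    for n,z in [('pan',0.),('pan_lip',.085),('pan_nose',.0935)]:
        print(n,[(round(r['score'],2),wz(c,r['centre'],z).round(4).tolist()) for r in place_of(name,n)[:2]])
    k=(Z>.075)&(Z<.0895)&(rr>.072)&(rr<.09)&(Y>c0[1]+.03)
    print(' lip pts',k.sum(), P[k].mean(0).round(4) if k.any() else '')
    return ce
E
python3 - <<'E'
from h import *
st()
c=get_image('wrist'); save(c,'w5.png'); pan(c,'wrist')
E
```

```text
t 12.45 p [0.5139 0.0734 0.2703] yaw_y 51.61 z [-0.  0. -1.] F [-0.5  0.8 -0.5] gap 0.0855 q [ 0.56  0.32 -0.92  1.83  0.28  1.13  0.45]
rim n 1846 [0.5027 0.0818] 0.0676 z 0.087
 nose 770 [0.4193 0.0645] ((0.41902780532836914, 0.06346620619297028), (0.019636055454611778, 0.03425361588597298), 11.831158638000488) 0.1013
 nose 579 [0.5866 0.098 ] ((0.5874475240707397, 0.0977051854133606), (0.019274909049272537, 0.03414207696914673), 12.016876220703125) 0.1014
pan [(0.66, [0.5049, 0.0775, 0.0]), (0.57, [0.4923, 0.1735, 0.0])]
pan_lip [(0.65, [0.4858, 0.1624, 0.085])]
pan_nose [(0.85, [0.5854, 0.099, 0.0935])]
 lip pts 73 [0.521  0.1456 0.0831]
```

View pics/w5.png

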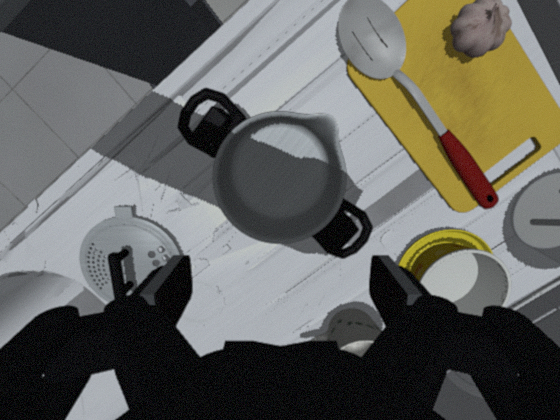

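The wrist view shows the whole pan: lip at upper right (325,125), noses at (222,125) and (340,225). The nose fits put its centre at about (0.503, 0.081) with yaw 12°. The lid is at (130,258).

>>> {"op": "play_rows", "data": {"rows": [{"dp":[-0.25,-0.44,0],"turn":[0,0,0],"grip":0},{"dp":[-0.5,-0.88,0],"turn":[0,0,0],"grip":0},{"dp":[-0.5,-0.88,0],"turn":[0,0,0],"grip":0},{"dp":[-0.5,-0.88,0],"turn":[0,0,0],"grip":0},{"dp":[-0.5,-0.88,0],"turn":[0,0,0.0],"grip":0},{"dp":[-0.5,-0.88,0.3],"turn":[0,0,0],"grip":0},{"dp":[-0.25,-0.45,0.3],"turn":[0,0,0],"grip":0},{"dp":[0,0,0.3],"turn":[0,0,0],"grip":0},{"dp":[0,0,0],"turn":[0,0,0],"grip":0}]}}

```text
time: 13.55
ee_pos: [0.4763, -0.1661, 0.2329]
tcp_rot: [0.328, 0.945, 0.001, -0.001]
contact_force: [0.3, 0.3, 0.6]
finger_gap: 0.0854
grip_force: 0.0
```

```bash
cat >> h.py <<'E'
def lid(c,name,c0=(.4765,-.167),base=.003):
    P=cloud(c); X,Y,Z=P[...,0],P[...,1],P[...,2]; rr=np.hypot(X-c0[0],Y-c0[1])
    k=(rr<.045)&(Z>base+.045)&(Z<base+.062); q=P[k][:,:2].astype(np.float32)
    if len(q)>20: print('bar',len(q),cv2.minAreaRect(q),np.median(Z[k]).round(4))
    k=(rr<.095)&(Z>base+.007)&(Z<base+.026); q=P[k][:,:2].astype(np.float32)
    if len(q)>20: print('flange',len(q),cv2.minEnclosingCircle(q)); cv2.minAreaRect(q)
    for n,z in [('lid',base),('lid_tab',base+.012),('lid_grip',base+.05),('lid_wide_holes',base+.018)]:
        print(n,[(round(r['score'],2),wz(c,r['centre'],z).round(4).tolist()) for r in place_of(name,n)[:2]])
E
python3 - <<'E'
from h import *
c=get_image('wrist'); save(c,'w6.png'); lid(c,'wrist')
t=get_image('top'); save(t,'t6.png'); pan(t,'top')
to([.4765,-.167,.051],51.7)
E
```

```text
bar 832 ((0.47686412930488586, -0.1657402217388153), (0.01373992208391428, 0.06857319176197052), 51.33326721191406) 0.0524
flange 10055 ((0.47743070125579834, -0.16545508801937103), 0.08607775717973709)
lid [(0.76, [0.4772, -0.1684, 0.003])]
lid_tab [(0.8, [0.5414, -0.2206, 0.015])]
lid_grip [(0.97, [0.479, -0.168, 0.053])]
lid_wide_holes [(0.65, [0.5087, -0.1295, 0.021])]
rim n 255 [0.5023 0.0804] 0.0674 z 0.0871
 nose 73 [0.5886 0.097 ] ((0.5873278975486755, 0.09647811949253082), (0.019915038719773293, 0.03333509713411331), 10.676530838012695) 0.1021
 nose 91 [0.4175 0.0624] ((0.4187776446342468, 0.062104012817144394), (0.019783291965723038, 0.0338456965982914), 12.259270668029785) 0.1015
pan [(0.76, [0.5007, 0.0864, 0.0])]
pan_lip [(0.62, [0.4834, 0.1603, 0.085])]
pan_nose [(0.94, [0.5903, 0.0991, 0.0935])]
 lip pts 18 [0.5702 0.1266 0.0783]
t 14.0 p [ 0.4768 -0.1669  0.2347] yaw_y 51.65 z [ 0. -0. -1.] F [-0.4  0.2  0.8] gap 0.0852 q [ 0.97  0.31 -0.82  1.9   0.26  1.04  0.94]
dp units [ 0.01 -0.01  4.59]
turn z units -0.01 deg 0.1
```

View pics/w6.png

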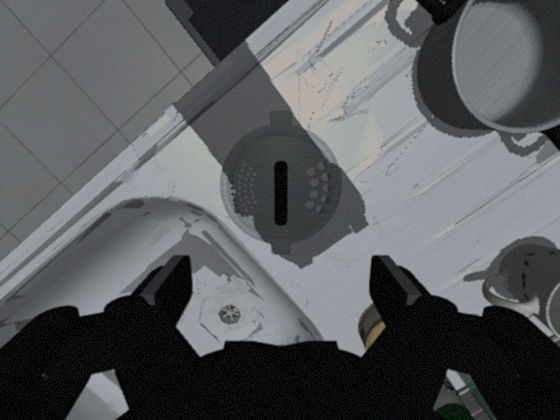

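The lid sits centred under the tool: bar at (281,193), wide holes at (315,185) on the pan side. Joint 3 would come near its limit with this grasp, so I'll use the half-turned one.

>>> {"op": "play_rows", "data": {"rows": [{"dp":[0,0,0],"turn":[0,0,0.91],"grip":0},{"dp":[0,0,0],"turn":[0,0,0.91],"grip":0},{"dp":[0,0,0],"turn":[0,0,0.91],"grip":0},{"dp":[0,0,0],"turn":[0,0,0.91],"grip":0},{"dp":[0,0,0],"turn":[0,0,0.91],"grip":0},{"dp":[0,0,0],"turn":[0,0,0.91],"grip":0},{"dp":[0,0,0],"turn":[0,0,0.91],"grip":0},{"dp":[0,0,0],"turn":[0,0,0.91],"grip":0},{"dp":[0,0,0],"turn":[0,0,0.91],"grip":0},{"dp":[0,0,0],"turn":[0,0,0.91],"grip":0},{"dp":[0,0,0],"turn":[0,0,0.91],"grip":0},{"dp":[0,0,0],"turn":[0,0,0.91],"grip":0}]}}

```text
time: 15.2
ee_pos: [0.4767, -0.1671, 0.2345]
tcp_rot: [0.915, 0.402, 0.0, 0.0]
contact_force: [-0.2, -0.3, 0.0]
finger_gap: 0.0855
grip_force: 0.0
```

>>> {"op": "play_rows", "data": {"rows": [{"dp":[0,0,0],"turn":[0,0,0.91],"grip":0},{"dp":[0,0,0],"turn":[0,0,0.91],"grip":0},{"dp":[0,0,0],"turn":[0,0,0.91],"grip":0},{"dp":[0,0,0],"turn":[0,0,0.91],"grip":0},{"dp":[0,0,0],"turn":[0,0,0.91],"grip":0},{"dp":[0,0,0],"turn":[0,0,0.91],"grip":0},{"dp":[0,0,0],"turn":[0,0,0.91],"grip":0},{"dp":[0,0,0],"turn":[0,0,0.91],"grip":0},{"dp":[0,0,0],"turn":[0,0,0.91],"grip":0},{"dp":[0,0,0],"turn":[0,0,0.91],"grip":0},{"dp":[0,0,0],"turn":[0,0,0.91],"grip":0},{"dp":[0,0,0],"turn":[0,0,0],"grip":0}]}}

```text
time: 16.4
ee_pos: [0.4768, -0.167, 0.2345]
tcp_rot: [0.944, -0.329, 0.0, 0.0]
contact_force: [-0.7, -0.4, 0.0]
finger_gap: 0.0852
grip_force: 0.0
```

Run:
```python
from h import *
c=get_image('wrist'); lid(c,'wrist')
to([.4769,-.1660,.051],51.4)
```

```text
bar 799 ((0.4772190749645233, -0.16643089056015015), (0.01306894887238741, 0.06909814476966858), 51.345726013183594) 0.0522
flange 9887 ((0.4771230220794678, -0.16633445024490356), 0.08552727848291397)
lid []
lid_tab [(0.77, [0.5437, -0.2184, 0.015])]
lid_grip [(0.76, [0.477, -0.1612, 0.053])]
lid_wide_holes [(0.62, [0.5052, -0.13, 0.021]), (0.39, [0.547, -0.2182, 0.021])]
t 16.65 p [ 0.4767 -0.1672  0.2344] yaw_y -128.1 z [-0.  0. -1.] F [ 0.6 -0.4 -0.2] gap 0.0852 q [ 0.55  0.24 -0.31  1.92  0.08  1.   -2.04]
dp units [-0.01 -0.03  4.58]
turn z units 0.06 deg -0.5
```

>>> {"op": "play_rows", "data": {"rows": [{"dp":[0,-0.03,0.5],"turn":[0,0,0.06],"grip":0},{"dp":[0,0,0.9],"turn":[0,0,0],"grip":0},{"dp":[0,0,0.9],"turn":[0,0,0],"grip":0},{"dp":[0,0,0.9],"turn":[0,0,0],"grip":0},{"dp":[0,0,0.9],"turn":[0,0,0],"grip":0},{"dp":[0,0,0.48],"turn":[0,0,0],"grip":0},{"dp":[0,0,0],"turn":[0,0,0],"grip":0.4},{"dp":[0,0,0],"turn":[0,0,0],"grip":1},{"dp":[0,0,0],"turn":[0,0,0],"grip":1},{"dp":[0,0,0],"turn":[0,0,0],"grip":1},{"dp":[0,0,0],"turn":[0,0,0],"grip":1},{"dp":[0,0,0],"turn":[0,0,0],"grip":1}], "newtons": 100}}

```text
time: 17.85
ee_pos: [0.4779, -0.1664, 0.0523]
tcp_rot: [0.943, -0.332, 0.001, 0.0]
contact_force: [-5.3, 1.9, 16.9]
finger_gap: 0.0119
grip_force: 98.3
```

>>> {"op": "play_rows", "data": {"rows": [{"dp":[0,0,-0.2],"turn":[0,0,0],"grip":1},{"dp":[0,0,-0.7],"turn":[0,0,0],"grip":1},{"dp":[0,0,-0.9],"turn":[0,0,0],"grip":1},{"dp":[0,0,-0.9],"turn":[0,0,0],"grip":1},{"dp":[0,0,-0.7],"turn":[0,0,0],"grip":1},{"dp":[0,0,-0.3],"turn":[0,0,0],"grip":1},{"dp":[-0.28,-0.43,0],"turn":[0,0,0],"grip":1},{"dp":[-0.56,-0.87,0],"turn":[0,0,0],"grip":1},{"dp":[-0.56,-0.87,0],"turn":[0,0,0],"grip":1},{"dp":[-0.56,-0.87,0],"turn":[0,0,0],"grip":1},{"dp":[-0.56,-0.87,0],"turn":[0,0,0],"grip":1},{"dp":[-0.56,-0.87,0],"turn":[0,0,0],"grip":1},{"dp":[-0.28,-0.44,0],"turn":[0,0,0],"grip":1},{"dp":[0,0,0],"turn":[0,0,0],"grip":1}]}}

```text
time: 19.25
ee_pos: [0.5029, 0.084, 0.1986]
tcp_rot: [0.944, -0.33, -0.001, -0.0]
contact_force: [0.5, -0.7, -3.2]
finger_gap: 0.0118
grip_force: 98.4
```

>>> {"op": "play_rows", "data": {"rows": [{"dp":[0,0,0],"turn":[0,0,-0.5],"grip":1},{"dp":[0,0,0],"turn":[0,0,-0.9],"grip":1},{"dp":[0,0,0],"turn":[0,0,-0.9],"grip":1},{"dp":[0,0,0],"turn":[0,0,-0.9],"grip":1},{"dp":[0,0,0],"turn":[0,0,-0.9],"grip":1},{"dp":[0,0,0],"turn":[0,0,-0.9],"grip":1},{"dp":[0,0,0],"turn":[0,0,-0.9],"grip":1},{"dp":[0,0,0],"turn":[0,0,-0.9],"grip":1},{"dp":[0,0,0],"turn":[0,0,-0.9],"grip":1},{"dp":[0,0,0],"turn":[0,0,-0.9],"grip":1},{"dp":[0,0,0],"turn":[0,0,-0.9],"grip":1},{"dp":[0,0,0],"turn":[0,0,-0.1],"grip":1},{"dp":[0,0,0],"turn":[0,0,0],"grip":1}]}}

```text
time: 20.55
ee_pos: [0.5031, 0.0801, 0.1988]
tcp_rot: [0.929, 0.371, -0.0, -0.0]
contact_force: [0.3, -0.4, -3.1]
finger_gap: 0.0119
grip_force: 98.4
```

Run:
```python
from h import *
c=get_image('wrist'); save(c,'w7.png')
t=get_image('top'); save(t,'t7.png'); s,R=st(); z=s['ee_pos'][2]-.048
P=cloud(c); X,Y,Z=P[...,0],P[...,1],P[...,2]
k=(Z>z+.003)&(Z<z+.028)&(np.hypot(X-.503,Y-.081)<.1); q=P[k][:,:2].astype(np.float32)
print('z',z,np.median(Z[k]),len(q))
rr=np.hypot(X-s['ee_pos'][0],Y-s['ee_pos'][1])
k2=k&(Z<z+.015)&(rr<.075)&(rr>.06); print('flange',fitcirc(P[k2][:,:2]),k2.sum(),np.median(Z[k2]))
k3=k&(rr>.076); a=np.degrees(np.arctan2(Y[k3]-s['ee_pos'][1],X[k3]-s['ee_pos'][0])); print('tab ang',k3.sum(),np.percentile(a,[2,25,50,75,98]))
for n,zz in [('lid_tab',.012),('lid_wide_holes',.018)]: print(n,[(round(r['score'],2),wz(c,r['centre'],z+zz).round(4).tolist()) for r in place_of('wrist',n)[:3]])
to([.503,.081,.16],-46)
```

```text
t 20.65 p [0.5033 0.0804 0.199 ] yaw_y -46.47 z [-0. -0. -1.] F [ 0.2  0.4 -2.6] gap 0.0118 q [ 0.38  0.35 -0.71  1.93  0.28  0.96 -1.28]
z 0.1509768665660728 0.1606742501107718 28536
flange (array([0.50378878, 0.08052021]), np.float64(0.06602952240328336)) 9260 0.15737956364371863
tab ang 783 [35.20196062 38.99759695 43.30166173 47.58008027 51.39082326]
lid_tab [(0.87, [0.5642, 0.1377, 0.163])]
lid_wide_holes [(0.7, [0.4916, 0.0693, 0.169]), (0.62, [0.4704, 0.1147, 0.169])]
t 20.75 p [0.5033 0.0806 0.1991] yaw_y -46.39 z [-0. -0. -1.] F [-0.2 -0.3 -3.4] gap 0.0117 q [ 0.38  0.35 -0.71  1.93  0.28  0.96 -1.27]
dp units [ 0.   -0.01  0.98]
turn z units -0.04 deg 0.4
```

View pics/w7.png

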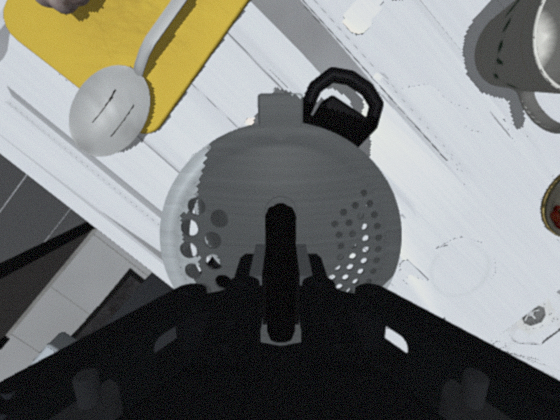

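The view shows the held lid centred over the pan: tab at (280,105), counter-clockwise of the handle nose (345,120), with the wide holes at left (200,240) on the lip side. I'll lower it now.

>>> {"op": "play_rows", "data": {"rows": [{"dp":[0,0,0.3],"turn":[0,0,-0.04],"grip":1},{"dp":[0,0,0.5],"turn":[0,0,0],"grip":1},{"dp":[0,0,0.4],"turn":[0,0,0],"grip":1},{"dp":[0,0,0.2],"turn":[0,0,0],"grip":1},{"dp":[0,0,0.08],"turn":[0,0,0],"grip":1},{"dp":[0,0,0.08],"turn":[0,0,0],"grip":1},{"dp":[0,0,0],"turn":[0,0,0],"grip":1}]}}

```text
time: 21.45
ee_pos: [0.5035, 0.0808, 0.1369]
tcp_rot: [0.927, 0.375, 0.0, -0.0]
contact_force: [-0.3, -1.3, -3.3]
finger_gap: 0.0118
grip_force: 98.4
```

>>> {"op": "play_rows", "data": {"rows": [{"dp":[0,0,0.05],"turn":[0,0,0],"grip":1},{"dp":[0,0,0.05],"turn":[0,0,0],"grip":1},{"dp":[0,0,0],"turn":[0,0,0],"grip":1}]}}

```text
time: 21.75
ee_pos: [0.5035, 0.0807, 0.1328]
tcp_rot: [0.927, 0.375, 0.0, 0.0]
contact_force: [-0.6, 0.3, -3.9]
finger_gap: 0.012
grip_force: 98.6
```

>>> {"op": "play_rows", "data": {"rows": [{"dp":[0,0,0.05],"turn":[0,0,0],"grip":1},{"dp":[0,0,0.05],"turn":[0,0,0],"grip":1},{"dp":[0,0,0],"turn":[0,0,0],"grip":1}]}}

```text
time: 22.05
ee_pos: [0.5059, 0.0809, 0.1327]
tcp_rot: [0.927, 0.375, 0.002, 0.002]
contact_force: [-15.8, -8.5, 72.7]
finger_gap: 0.0118
grip_force: 108.9
```

>>> {"op": "play_rows", "data": {"rows": [{"dp":[0,0,0.04],"turn":[0,0,0],"grip":1},{"dp":[0,0,0],"turn":[0,0,0],"grip":1}]}}

```text
time: 22.25
ee_pos: [0.5067, 0.0812, 0.1318]
tcp_rot: [0.927, 0.375, 0.003, 0.002]
contact_force: [-15.1, -8.4, 79.6]
finger_gap: 0.0116
grip_force: 112.7
```

>>> {"op": "play_rows", "data": {"rows": [{"dp":[0,0,-0.12],"turn":[0,0,0],"grip":1},{"dp":[0,0,0],"turn":[0,0,0],"grip":1}]}}

```text
time: 22.45
ee_pos: [0.5038, 0.0808, 0.1328]
tcp_rot: [0.927, 0.375, 0.001, 0.0]
contact_force: [-0.5, 0.3, -1.3]
finger_gap: 0.0121
grip_force: 101.7
```

Run:
```python
from h import *
s,R=st(); c=get_image('wrist'); save(c,'w8.png')
P=cloud(c); X,Y,Z=P[...,0],P[...,1],P[...,2]; e=s['ee_pos']
dx,dy=X-.5035,Y-.081; rr=np.hypot(dx,dy); a=np.degrees(np.arctan2(dy,dx))
k=(rr>.064)&(rr<.071)&(Z>.07)&(Z<.12)
for a0 in range(-180,180,20):
    m=k&(abs(a-a0)<10)
    if m.sum()>10: print(a0,m.sum(),np.median(Z[m]).round(4))
k=(rr>.065)&(rr<.0715)&(Z>.07)&(Z<.12); pl=P[k]; A=np.c_[pl[:,:2]-[.5035,.081],np.ones(k.sum())]; print('plane',np.linalg.lstsq(A,pl[:,2],rcond=None)[0])
# outer edge & noses
k=(Z>.08)&(Z<.115)&(rr>.073)&(rr<.1); n,l,sta,_=cv2.connectedComponentsWithStats(k.astype(np.uint8))
for i in range(1,n):
    if sta[i,4]>60:
        q=P[l==i]; print('comp',sta[i,4],np.median(q,0).round(4),'ang',np.percentile(a[l==i],[2,50,98]).round(1),cv2.minAreaRect(q[:,:2].astype(np.float32)))
```

```text
t 22.45 p [0.5038 0.0808 0.1328] yaw_y -45.93 z [ 0.001 -0.    -1.   ] F [-0.5  0.3 -1.3] gap 0.0121 q [ 0.33  0.45 -0.67  1.98  0.37  0.83 -1.34]
-140 27 0.0932
-120 35 0.093
-60 372 0.0923
-40 434 0.0919
-20 481 0.0915
0 525 0.0913
20 530 0.0913
40 578 0.0914
60 508 0.0913
80 499 0.0915
100 466 0.0919
120 448 0.0922
140 415 0.0926
160 130 0.0928
plane [-0.01693099 -0.0111002   0.09220507]
comp 2776 [0.5872 0.0989 0.1013] ang [ 0.8 12.1 22.4] ((0.5875722765922546, 0.09792325645685196), (0.019823798909783363, 0.03434858098626137), 11.890536308288574)
comp 1014 [0.5608 0.1345 0.0911] ang [34.7 43.  51.6] ((0.5606338977813721, 0.13438206911087036), (0.01173230167478323, 0.024034203961491585), 42.9049186706543)
comp 770 [0.4861 0.1555 0.0865] ang [ 90.1 102.8 114.4] ((0.486704021692276, 0.15585248172283173), (0.039277222007513046, 0.012262179516255856), 12.278061866760254)
```

View pics/w8.png

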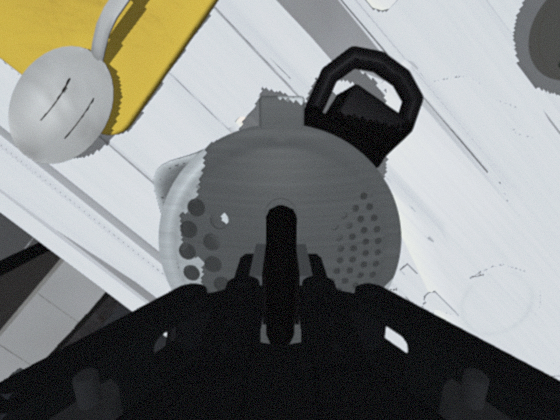

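The lid is seated flat: the flange top matches the expected 89 mm after camera bias, and the tab at (280,105) is below the nose level. The pan has not moved. Next I'll turn it clockwise.

>>> {"op": "play_rows", "data": {"rows": [{"dp":[0,0,0],"turn":[0,0,0.2],"grip":1},{"dp":[0,0,0],"turn":[0,0,0.4],"grip":1},{"dp":[0,0,0],"turn":[0,0,0.4],"grip":1},{"dp":[0,0,0],"turn":[0,0,0.4],"grip":1},{"dp":[0,0,0],"turn":[0,0,0.4],"grip":1},{"dp":[0,0,0],"turn":[0,0,0.4],"grip":1},{"dp":[0,0,0],"turn":[0,0,0.4],"grip":1},{"dp":[0,0,0],"turn":[0,0,0.4],"grip":1},{"dp":[0,0,0],"turn":[0,0,0.2],"grip":1},{"dp":[0,0,0],"turn":[0,0,0],"grip":1}]}}

```text
time: 23.5
ee_pos: [0.5036, 0.081, 0.132]
tcp_rot: [0.99, 0.144, 0.0, -0.0]
contact_force: [0.3, 0.8, 2.6]
finger_gap: 0.0119
grip_force: 102.1
```

```bash
cat >> h.py <<'E'
def look(f,c0=(.5035,.081)):
    s,R=st(); print('torque',np.round(s['torque'],3)); c=get_image('wrist'); save(c,f)
    P=cloud(c); X,Y,Z=P[...,0],P[...,1],P[...,2]
    dx,dy=X-c0[0],Y-c0[1]; rr=np.hypot(dx,dy); a=np.degrees(np.arctan2(dy,dx))
    k=(Z>.096)&(Z<.115)&(rr>.073)&(rr<.1); n,l,sta,_=cv2.connectedComponentsWithStats(k.astype(np.uint8))
    for i in range(1,n):
        if sta[i,4]>60: print('nose',sta[i,4],cv2.minAreaRect(P[l==i][:,:2].astype(np.float32)))
    k=(Z>.08)&(Z<.096)&(rr>.0745)&(rr<.088); n,l,sta,_=cv2.connectedComponentsWithStats(k.astype(np.uint8))
    for i in range(1,n):
        if sta[i,4]>20: print('low',sta[i,4],np.median(P[l==i],0).round(4),'ang',np.percentile(a[l==i],[2,50,98]).round(1))
    k=(rr<.045)&(Z>.118)&(Z<.14); print('bar',cv2.minAreaRect(P[k][:,:2].astype(np.float32)))
E
python3 -c "
from h import *
look('w9.png')"
```

```text
t 23.5 p [0.5036 0.081  0.132 ] yaw_y -73.45 z [ 0.  0. -1.] F [0.3 0.8 2.6] gap 0.0119 q [ 0.24  0.42 -0.56  1.98  0.3   0.82 -1.77]
torque [ 0.274 -0.598  0.098]
nose 2927 ((0.5876457095146179, 0.09785844385623932), (0.019697634503245354, 0.03432658687233925), 12.300795555114746)
low 252 [0.5758 0.1058 0.0912] ang [ 7.4 19.1 25. ]
low 513 [0.4863 0.1566 0.0866] ang [ 92.  102.6 112.5]
bar ((0.5029793381690979, 0.08332138508558273), (0.037170421332120895, 0.06676872074604034), 88.01362609863281)
```

>>> {"op": "play_rows", "data": {"rows": [{"dp":[0,0,0],"turn":[0,0,0.2],"grip":1},{"dp":[0,0,0],"turn":[0,0,0.2],"grip":1},{"dp":[0,0,0],"turn":[0,0,0],"grip":1}]}}

```text
time: 23.85
ee_pos: [0.5034, 0.0807, 0.132]
tcp_rot: [0.994, 0.114, -0.0, -0.0]
contact_force: [1.5, 2.1, 2.3]
finger_gap: 0.012
grip_force: 102.1
```

```bash
python3 -c "
from h import *
look('w10.png')"
```

```text
t 23.85 p [0.5034 0.0807 0.132 ] yaw_y -76.96 z [-0.  0. -1.] F [1.5 2.1 2.3] gap 0.012 q [ 0.23  0.42 -0.54  1.98  0.29  0.81 -1.82]
torque [ 0.28  -0.624  0.135]
nose 2926 ((0.5876206159591675, 0.09785503149032593), (0.01969539374113083, 0.03389604017138481), 12.522746086120605)
low 197 [0.577  0.0985 0.0912] ang [ 3.7 13.4 21.4]
low 509 [0.4864 0.1565 0.0867] ang [ 91.9 102.6 112.5]
bar ((0.5030425190925598, 0.08302732557058334), (0.03729011118412018, 0.06643299758434296), 84.48857116699219)
```

>>> {"op": "play_rows", "data": {"rows": [{"dp":[0,0,0],"turn":[0,0,0.05],"grip":1},{"dp":[0,0,0],"turn":[0,0,0.05],"grip":1},{"dp":[0,0,0],"turn":[0,0,0],"grip":1}]}}

```text
time: 24.2
ee_pos: [0.5034, 0.0808, 0.132]
tcp_rot: [0.994, 0.107, -0.0, -0.0]
contact_force: [1.4, 1.8, 2.0]
finger_gap: 0.0119
grip_force: 102.2
```

```bash
python3 -c "
from h import *
look('w11.png')"
```

```text
t 24.2 p [0.5034 0.0808 0.132 ] yaw_y -77.74 z [-0.  0. -1.] F [1.4 1.8 2. ] gap 0.0119 q [ 0.23  0.42 -0.54  1.98  0.29  0.81 -1.83]
torque [ 0.477 -0.676  0.134]
nose 2945 ((0.5873885154724121, 0.09784480929374695), (0.019328851252794266, 0.03422269597649574), 12.29173755645752)
low 172 [0.5773 0.0962 0.0914] ang [ 3.2 11.7 20.6]
low 501 [0.4863 0.1566 0.0867] ang [ 92.3 102.6 112.2]
bar ((0.5030946135520935, 0.08322657644748688), (0.03699276223778725, 0.06645402312278748), 83.48181915283203)
```

>>> {"op": "play_rows", "data": {"rows": [{"dp":[0,0,0],"turn":[0,0,0.05],"grip":1},{"dp":[0,0,0],"turn":[0,0,0.04],"grip":1},{"dp":[0,0,0],"turn":[0,0,0],"grip":1}]}}

```text
time: 24.55
ee_pos: [0.5034, 0.0807, 0.132]
tcp_rot: [0.995, 0.1, -0.0, 0.0]
contact_force: [1.4, 1.7, 2.7]
finger_gap: 0.0114
grip_force: 102.2
```

```bash
python3 -c "
from h import *
look('w12.png')"
```

```text
t 24.55 p [0.5034 0.0807 0.132 ] yaw_y -78.52 z [-0. -0. -1.] F [1.4 1.7 2.7] gap 0.0114 q [ 0.23  0.42 -0.54  1.98  0.29  0.81 -1.85]
torque [ 0.338 -0.648  0.249]
nose 2920 ((0.5874612927436829, 0.09717340767383575), (0.019335739314556122, 0.034170620143413544), 11.417451858520508)
low 192 [0.5777 0.094  0.0913] ang [ 2.4  9.9 20. ]
low 498 [0.487  0.1566 0.0867] ang [ 91.7 102.1 112.2]
bar ((0.5029794573783875, 0.0831618681550026), (0.03706687316298485, 0.06689421832561493), 83.00670623779297)
```

Torque rose and the pan just began to follow (under 1°), so both tabs are against the stops. I'll release and retreat.

>>> {"op": "play_rows", "data": {"rows": [{"dp":[0,0,0],"turn":[0,0,0],"grip":0.7},{"dp":[0,0,0],"turn":[0,0,0],"grip":0.5},{"dp":[0,0,0],"turn":[0,0,0],"grip":0.4},{"dp":[0,0,0],"turn":[0,0,0],"grip":0.3},{"dp":[0,0,-0.2],"turn":[0,0,0],"grip":0.3},{"dp":[0,0,-0.5],"turn":[0,0,0],"grip":0.3},{"dp":[0,0,-1],"turn":[0,0,0],"grip":0.3},{"dp":[0,0,-1],"turn":[0,0,0],"grip":0.3},{"dp":[0,0,-1],"turn":[0,0,0],"grip":0.3},{"dp":[0,0,0],"turn":[0,0,0],"grip":0.3},{"dp":[0,0,0],"turn":[0,0,0],"grip":0.3}]}}

```text
time: 25.7
ee_pos: [0.5036, 0.0807, 0.2811]
tcp_rot: [0.995, 0.1, 0.001, 0.0]
contact_force: [-0.2, 0.4, -0.2]
finger_gap: 0.0596
grip_force: 0.0
```

Run:
```python
from h import *
look('w13.png')
c=get_image('wrist'); P=cloud(c); X,Y,Z=P[...,0],P[...,1],P[...,2]
rr=np.hypot(X-.5034,Y-.081)
k=(rr<.045)&(Z>.124)&(Z<.145)
print('bar',k.sum(),cv2.minAreaRect(P[k][:,:2].astype(np.float32)),np.median(Z[k]))
k=(rr>.064)&(rr<.071)&(Z>.07)&(Z<.096); pl=P[k]; A=np.c_[pl[:,:2]-[.5035,.081],np.ones(k.sum())]; print('plane',np.linalg.lstsq(A,pl[:,2],rcond=None)[0])
k=(Z>.094)&(Z<.108)&(rr<.11)&(rr>.074); n,l,sta,_=cv2.connectedComponentsWithStats(k.astype(np.uint8))
for i in range(1,n):
    if sta[i,4]>60: print('nose',sta[i,4],cv2.minAreaRect(P[l==i][:,:2].astype(np.float32)))
```

```text
t 25.7 p [0.5036 0.0807 0.2811] yaw_y -78.5 z [ 0.002 -0.    -1.   ] F [-0.2  0.4 -0.2] gap 0.0596 q [ 0.31  0.22 -0.6   1.84  0.14  1.11 -1.72]
torque [ 0.004  0.054 -0.048]
nose 727 ((0.5876014232635498, 0.09697066247463226), (0.018582716584205627, 0.03337213769555092), 11.550864219665527)
nose 504 ((0.41874346137046814, 0.06434903293848038), (0.01976235955953598, 0.032852984964847565), 11.955360412597656)
low 51 [0.5773 0.0949 0.0912] ang [ 2.1 10.6 19.8]
low 145 [0.4871 0.1567 0.0865] ang [ 92.4 102.1 111.5]
low 92 [0.4282 0.0642 0.0913] ang [-176.1 -167.6 -159. ]
bar ((0.5024479627609253, 0.08052274584770203), (0.06856939941644669, 0.013114158064126968), 11.787504196166992)
bar 999 ((0.5024042725563049, 0.08011268079280853), (0.069427989423275, 0.014001467265188694), 11.70148754119873) 0.1326214255890948
plane [-0.00112843 -0.00270027  0.09128683]
nose 730 ((0.5873562693595886, 0.09689205884933472), (0.019216056913137436, 0.03317707031965256), 11.491083145141602)
nose 483 ((0.4194239675998688, 0.06442408263683319), (0.01841367594897747, 0.0327192097902298), 11.391182899475098)
```

View pics/w13.png

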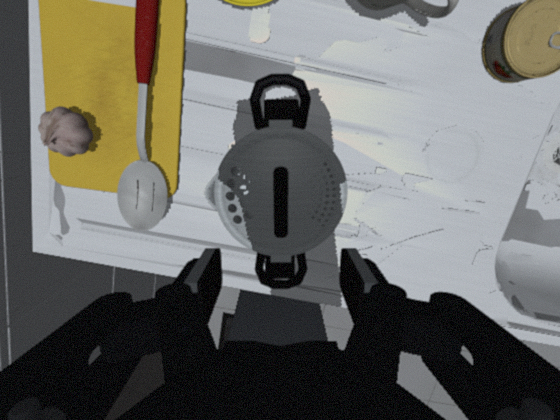

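The final view shows the bar at (281,200) in line with both handle noses. The wide holes (237,195) are at the lip (212,190), the spoon is on the board, and the garlic, mug and tin are in place. Lid and pan yaw agree within about 0.3°, and the lid is flat.

```bash
python3 -c "
from rig import *
print(sign_off())"
```

```text
the job is handed in; nothing more can be done
None
```

The job is handed in at about 26 s: the spoon lies flat on the board clear of the garlic, and the lid is seated and turned home under both noses with its wide holes at the lip; the pan turned under 1° at the stops, and I saw nothing else disturbed.

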